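Load the cheese block on the slicer's sloping rail

TASK

Lay the cheese block lengthwise on the slicer's narrow sloping rail, centred, square to it and flat on it, between the gauge plate and the pusher, and let go of it there. Then slide the pusher down by its red grip until the cheese is snug between pusher and gauge plate, and let go. Work gently: do not drop or ram the cheese, and leave the tub, jar and bowl where they stand.

Things in the scene. Friction and masses are not known exactly. Their poses are not given: they have to be found in the camera images.
- cheese: Rigid block of hard cheese, yellow with dark red wax at top and bottom, 52 mm wide (its x) x 150 mm long (its y) x 60 mm high (its z), about 0.4 to 0.7 kg. Origin at the centre of its underside. Starts lying on the white board; either end may face the gauge plate.
- board: White plastic cutting board, fixed, 200 (x) x 160 (y) x 15 mm (z); origin at the centre of its underside.
- slicer: Aluminium base of the bench slicer, fixed to the table, 200 (x) x 360 mm (y), 34 mm high; origin on the table below the middle of the rail. The low end of the rail lies to its -y.
- rail: Bare steel rail that carries the cheese, 30 mm wide (narrower than the cheese), no side walls. Origin on the centre line of its top face, 125 mm above the table; y points UP the slope (22 degrees), z is the normal of its top face, x goes across. Pusher's face at y = 100 mm minus joint pusher. Cheese laid flat on it stays by friction.
- head: White gauge head at the rail's low end, round blade on its +x side; origin and axes as rail. Top 60 mm above the rail's top face (blade: 90 mm, at x 35 to 215, y -150 mm). Its aluminium gauge plate (70 mm wide, 60 high) is the rigid stop for the cheese. Its setting differs each time and is not reported: its face lies anywhere from y = -145 to -115 mm in the rail's frame. Find it by touch.
- pusher (a joint): Travel of the pusher down the rail from its top position, m (0 = top, 0.12 = farthest down; starts between 0 and 0.02). It slides with about 4 N of friction and stays where it is left; with the cheese before it pushing takes about 4 to 9 N, and the force rises steeply once the cheese meets the gauge plate.
- pusher_grip (a point): Where to pinch the pusher's red grip: a fin 14 mm thick (rail x), 30 mm long (rail y), standing 50 mm up from the grey pusher block; this point is 83 mm above the rail's top face, 17 mm below the fin's top, 30 mm up the slope from the pusher's face.
- pusher_face (a point): Lower edge of the pusher's black face (56 mm wide, 57 mm high) that pushes the cheese, on the centre line, level with the rail's top face.
- tub: Open steel tub, loose, 110 (x) x 150 (y) x 65 mm; origin at the centre of its underside. Leave alone.
- jar: Amber jar, loose, 70 mm across, 120 mm high; origin at the centre of its underside. Leave alone.
- bowl: Blue bowl, loose, 130 mm across, 55 mm high; origin at the centre of its underside. Leave alone.
Things that resemble listed ones, but are neither listed nor needed, are in the scene too. Of the things like the cheese, leave any that is blue, pink or purple; of the rest the smaller one is meant.

How it is judged:
By the outcome, as a careful person would: the job done as asked, in the order asked, and still so for the second after the job is handed in, with the robot touching nothing.
It also fails if it takes over 59 s, if anything falls off the work surface, if the arm or the gripper's body presses on something with over 40 N, if the wrist force passes 120 N, or if a joint passes its speed limit or range.

ROBOT

A 6-joint arm with a two-finger parallel gripper is mounted at the origin on the work surface. World frame = base frame: x ahead of the robot, y to its left, z up, the work surface at z = 0. Lengths are in m, angles in rad, forces in N, time in s.
With the tool pointing down it reaches from about 0.4 to 0.825 m from the base axis. Payload 7 kg.
Tool frame: the origin (TCP) lies on the centre line of the jaws, within the pads' length; the fingertips stand tip_reach ahead of it and the grasp point (between the pads) is the TCP (tip_reach is the distance from the TCP to the fingertips, in m); z points along the fingers, y is the line along which they close (so a half turn about z gives the same grasp; the last joint's range is limited). The gripper opens to 88 mm and grips with 3 to 60 N. Pads are 19 mm wide; open, the fingers measure 130 mm over their backs; the gripper's body (78 mm by 193 mm) begins 47 mm behind the grasp point.
Start: joints at [-1.04, 0.359, 0.012, 0, -1.224, -0.288], TCP at [0.162, -0.655, 0.246] pointing down, gripper open.
Joint ranges: [-3.07, 3.07], [-1.43, 2.12], [-1.02, 1.25], [-3.03, 1.67], [-3.05, -0], [-3.03, 3.03]. Speed limits (rad/s): [2.39, 2.39, 3.01, 3.14, 3.14, 3.14].

INTERFACE

Orientations are given as [roll, pitch, yaw] about the fixed x, y, z axes, in that order (R = Rz(yaw) Ry(pitch) Rx(roll)).
In Python, from station import get_state, grab_frame, calibration, job_done, find_in, mark_of, tip_reach gives the robot as it stands.
- The arm moves only by the shell command python3 -m handwheel 'ROWS' [OPENING] [FORCE]. ROWS is JSON, a list of rows, each an object with "delta_pos": the shift along the world's x, y, z in units of 30 mm (1.0 is 30 mm), a list of three; "dr": the turn, a rotation vector about the world's x, y, z in degrees, a list of three. In form: [{"delta_pos": [tx, ty, tz], "dr": [rx, ry, rz]}, ...]. A call has 1 to 10 rows; each row shifts and turns the commanded pose from where the row before left it; what a row does not reach is not made up. A row lasts 1/10 s, in which the tool goes at most 50 mm and 8.59 degrees, less where a joint would pass 70% of its speed; a pose out of reach is approached as far as the arm can. A call is refused whole if a number of a shift passes 1 or a number of a turn 8.59, either way. A call with a gripper value outside its range is refused whole. OPENING is the closure, from -1 (fully open) to 1 (shut), set as the call begins (- or left out, the last holds). The fingers move at their own pace and stop on an object; FORCE is the grip in N (left out, the last holds). Time passes only in rows, so rows that do not move let the fingers close. It gives the time, the measured TCP pose, the force, the opening and the grip force at its end, in the units of the state.
- get_state(): the state, without advancing time (a new reading comes with each control period).
- grab_frame(name): name is "scene" or "top" or "wrist"; returns the picture (384x512x3 uint8, red, green, blue); there is no depth.
- calibration(name): a dict with "fx", "fy", "cx", "cy" (pixels), "extrinsics" (4x4, takes a point from world to camera coordinates). Camera axes: x right, y down, z forward; pixel columns grow to the right and rows downward; lengths in m; the calibration is good to about 2 mm. A picture is of the moment at which its call begins: read the wrist's pose just before it. calibration takes no time and is no camera call; for the wrist camera it gives the pose at the moment of the call.
- job_done(): hands the job in; it is judged then, once.
Trained networks look in the newest picture that a camera, given by its name, has taken for a name from the list of things; names that differ only in an ending like _2 or _b are one class to them, and where a whole thing is asked for, a point or a joint stands for the part that bears it (a point fixed in the world has none). Each returns a list of dicts, best first, with "conf" (0 to 1); they miss things now and then, are a little off and sometimes report something else, mostly with a low value. They report only what shows in the picture. A call takes as long as a camera call. They do not tell look-alikes from the thing itself.
- find_in(camera, query): "location" ([column, row] in pixels, amid what is visible of it).
- mark_of(camera, query): "location" ([column, row] in pixels: a listed point, or the origin of a listed thing).
The state is a dict: "t": time; "q": joint angles; "qd": joint speeds; "joint_efforts": joint torques, N m; "eef_pos": TCP position; "ee_rot": TCP orientation; "force": force on the tool from outside, world axes, zero at the start; "moment": the same for the moment, N m; "width": finger opening in m; "gripper_force": force on a finger pad.
Only numpy, scipy, OpenCV 4.12 (cv2) and the standard library are available. Lean on these libraries where they do the work, as an engineer would, in place of code of your own. Each camera call takes 0.05 s, during which the arm holds its last target. There are 200 camera calls.

## Working session

There is one attempt and no reset: what is moved stays moved. The work goes in short steps, Python scripts to look and compute and a shell command to move; the robot and the scene stay as the last step left them, time stands still between calls to the robot, and variables do not carry over. Pictures are saved under pics/ and viewed, at most 14 in all, crops included, and the job is handed in when it is done.

```bash
mkdir -p pics; ls; cat > h.py <<'E'
import numpy as np,cv2
from station import *
def save(f,n): cv2.imwrite('pics/'+n,cv2.cvtColor(f,cv2.COLOR_RGB2BGR))
def ray(c,px):
    E=np.array(c['extrinsics']);R=E[:3,:3];t=E[:3,3]
    d=R.T@np.array([(px[0]-c['cx'])/c['fx'],(px[1]-c['cy'])/c['fy'],1]);return -R.T@t,d
def onz(c,px,z):
    o,d=ray(c,px);return o+d*(z-o[2])/d[2]
def proj(c,P):
    E=np.array(c['extrinsics']);P=np.atleast_2d(P)@E[:3,:3].T+E[:3,3]
    return np.c_[P[:,0]/P[:,2]*c['fx']+c['cx'],P[:,1]/P[:,2]*c['fy']+c['cy']]
E
python3 - <<'E'
from h import *
s=get_state();print({k:np.round(v,3).tolist() for k,v in s.items()},tip_reach if not callable(tip_reach) else tip_reach())
a=grab_frame('scene');b=grab_frame('top')
for cam in('scene','top'):
    c=calibration(cam);o,_=ray(c,(0,0));print(cam,c['fx'],o.round(3))
save(np.vstack([cv2.resize(x,(400,300)) for x in (a,)]),'a0.png')
save(a,'scene1.png');save(b,'top1.png')
for q in('cheese','rail','pusher_grip','pusher_face','slicer','board'):
    print(q,[(np.round(r['location']).tolist(),round(r['conf'],2)) for r in mark_of('top',q)],[(np.round(r['location']).tolist(),round(r['conf'],2)) for r in mark_of('scene',q)])
E
```

```text
pics
{'t': 0.0, 'q': [-1.04, 0.359, 0.011, -0.0, -1.224, -0.288], 'qd': [0.001, 0.0, -0.0, -0.001, 0.001, -0.001], 'joint_efforts': [0.001, -58.272, 29.305, 6.997, 0.007, -0.0], 'eef_pos': [0.162, -0.655, 0.245], 'ee_rot': [3.14, -0.0, -2.899], 'force': [-0.11, -0.384, -0.628], 'moment': [0.009, -0.018, 0.023], 'gripper_force': 0.0, 'width': 0.088} 0.019
scene 475.11285582850627 [ 1.276 -0.847  1.079]
top 429.1581473626722 [0.376 0.008 1.733]
cheese [([187.0, 254.0], 0.93), ([131.0, 178.0], 0.82), ([303.0, 221.0], 0.79), ([248.0, 217.0], 0.61), ([196.0, 201.0], 0.57)] [([336.0, 158.0], 0.9), ([277.0, 175.0], 0.88), ([222.0, 191.0], 0.86), ([170.0, 220.0], 0.8)]
rail [([287.0, 153.0], 0.77), ([196.0, 200.0], 0.6)] [([252.0, 219.0], 0.6)]
pusher_grip [([259.0, 147.0], 0.61)] [([274.0, 175.0], 0.73)]
pusher_face [([260.0, 148.0], 0.63), ([207.0, 114.0], 0.42)] [([276.0, 196.0], 0.77)]
slicer [([287.0, 160.0], 0.77)] [([250.0, 245.0], 0.83)]
board [([192.0, 191.0], 0.88), ([206.0, 117.0], 0.43)] [([288.0, 176.0], 0.83), ([366.0, 192.0], 0.58)]
```

View pics/top1.png

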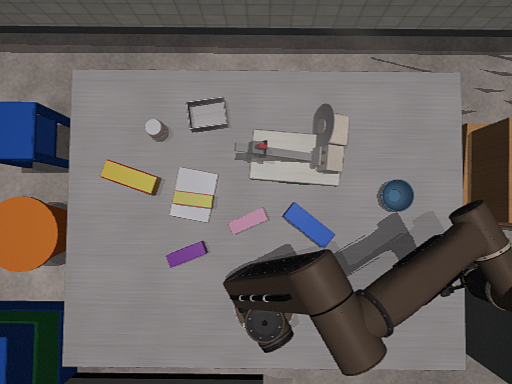

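View pics/scene1.png

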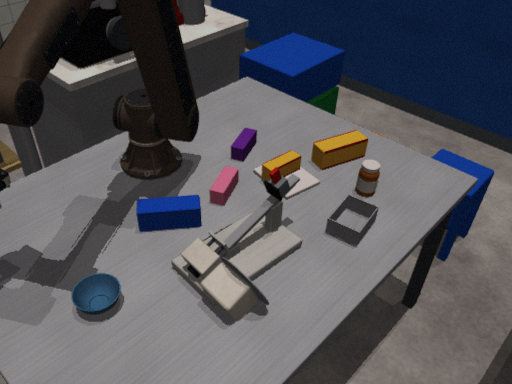

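The yellow blocks are the candidates: top (194,200) on the board and a larger one at (130,177). The decoys are pink (248,220), purple (187,254) and blue (308,224). The cheese should be the smaller yellow one on the board. I'll check it in a close crop.

```bash
python3 - <<'E'
from h import *
a=cv2.imread('pics/scene1.png');b=cv2.imread('pics/top1.png')
A=cv2.resize(a[130:290,160:380],None,fx=2.6,fy=2.6,interpolation=3)[:,:572]
B=cv2.resize(b[90:230,90:360],None,fx=2.9,fy=2.9,interpolation=3)
cv2.imwrite('pics/c1.png',B[:600,:800]); cv2.imwrite('pics/c2.png',A)
c=calibration('top')
for n,p,z in(('cheese',(194,200),.075),('big',(130,177),.06),('grip',(262,146),.25),('rail',(287,154),.125),('slicer',(295,158),.034),('head',(333,158),.14),('tub',(207,115),.03),('jar',(156,129),.12),('bowl',(397,195),.05),('bladetop',(322,118),.15),('boardc',(194,194),.015)): print(n,onz(c,p,z).round(3))
# yellow blob top
hsv=cv2.cvtColor(b,cv2.COLOR_BGR2HSV);m=cv2.inRange(hsv,(18,100,80),(35,255,255))
for k in cv2.findContours(m,0,1)[0]:
    if cv2.contourArea(k)>80:
        bx=cv2.boxPoints(cv2.minAreaRect(k));print(bx.round(1).tolist(),[onz(c,p,.075)[:2].round(3).tolist() for p in bx])
E
```

```text
cheese [0.412 0.273 0.075]
big [0.5   0.527 0.06 ]
grip [0.598 0.012 0.25 ]
rail [ 0.587 -0.082  0.125]
slicer [ 0.584 -0.12   0.034]
head [ 0.572 -0.253  0.14 ]
tub [0.754 0.234 0.03 ]
jar [0.679 0.415 0.12 ]
bowl [ 0.44  -0.519  0.05 ]
bladetop [ 0.72  -0.211  0.15 ]
boardc [0.437 0.283 0.015]
[[173.0, 202.39999389648438], [174.39999389648438, 190.6999969482422], [212.3000030517578, 195.39999389648438], [210.89999389648438, 207.10000610351562]] [[0.402, 0.354], [0.447, 0.349], [0.43, 0.202], [0.385, 0.207]]
[[99.80000305175781, 175.5], [105.30000305175781, 159.60000610351562], [156.39999389648438, 177.1999969482422], [151.0, 193.10000610351562]] [[0.503, 0.639], [0.565, 0.62], [0.499, 0.42], [0.437, 0.44]]
```

View pics/c2.png

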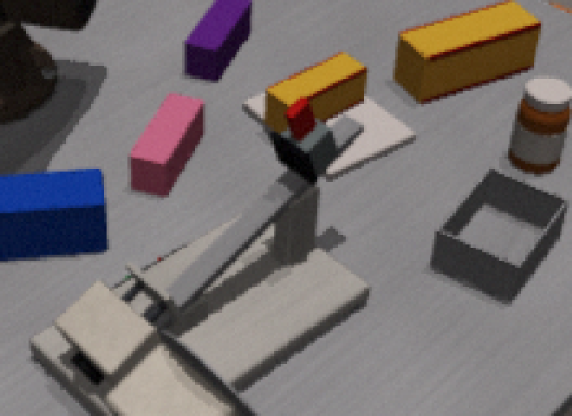

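The crop confirms it: the smaller yellow block is on the white board, upright with red wax along its edges. I'll move towards the slicer, high and turning the tool on the way, and look with the wrist camera.

```bash
python3 -m handwheel '[{"delta_pos":[0.6,0.9,0.6],"dr":[0,0,3.7]},{"delta_pos":[0.6,0.9,0.6],"dr":[0,0,3.7]},{"delta_pos":[0.6,0.9,0.6],"dr":[0,0,3.7]},{"delta_pos":[0.6,0.9,0.6],"dr":[0,0,3.7]},{"delta_pos":[0.6,0.9,0.6],"dr":[0,0,3.7]},{"delta_pos":[0.6,0.9,0.6],"dr":[0,0,3.7]},{"delta_pos":[0.6,0.9,0.6],"dr":[0,0,3.7]},{"delta_pos":[0.6,0.9,0.6],"dr":[0,0,3.7]},{"delta_pos":[0.6,0.9,0.6],"dr":[0,0,3.7]},{"delta_pos":[0.6,0.9,0.6],"dr":[0,0,3.7]}]' -1 && python3 -m handwheel '[{"delta_pos":[0.6,0.9,0],"dr":[0,0,3.7]},{"delta_pos":[0.6,0.9,0],"dr":[0,0,3.7]},{"delta_pos":[0.6,0.9,0],"dr":[0,0,3.7]},{"delta_pos":[0.6,0.9,0],"dr":[0,0,3.7]},{"delta_pos":[0.6,0.9,0],"dr":[0,0,3.7]},{"delta_pos":[0.6,0.9,0],"dr":[0,0,3.7]},{"delta_pos":[0.6,0.9,0],"dr":[0,0,3.7]},{"delta_pos":[0.3,0.9,0],"dr":[0,0,3.7]},{"delta_pos":[0,0.9,0],"dr":[0,0,3.7]},{"delta_pos":[0,0,0],"dr":[0,0,0]}]'
python3 - <<'E'
from h import *
c=calibration('wrist');f=grab_frame('wrist');save(f,'w1.png');np.save('w1.npy',c)
o,_=ray(c,(0,0));print(c['fx'],o,onz(c,(c['cx'],c['cy']),.1),np.array(c['extrinsics'])[:3,:3].round(2).tolist())
for q in('rail','pusher_grip','pusher_face','slicer','head'):
    print(q,[(np.round(r['location'],1).tolist(),round(r['conf'],2)) for r in mark_of('wrist',q)])
E
```

```text
t: 1.7
eef_pos: [0.3426, -0.3839, 0.4266]
ee_rot: [-3.141, 0.0, -2.25]
force: [1.9, -0.1, 0.2]
width: 0.0877
gripper_force: 0.0
t: 2.7
eef_pos: [0.4775, -0.14, 0.4257]
ee_rot: [-3.141, 0.001, -1.667]
force: [-0.5, 0.3, 0.4]
width: 0.0878
gripper_force: 0.0
277.1102327904487 [ 0.46846215 -0.22383954  0.56396522] [ 0.4830294  -0.07493157  0.1       ] [[-1.0, 0.1, 0.0], [0.09, 0.95, 0.31], [0.03, 0.31, -0.95]]
rail [([195.3, 204.0], 0.61)]
pusher_grip [([180.3, 296.5], 0.89), ([193.9, 205.0], 0.19)]
pusher_face [([197.1, 267.3], 0.84)]
slicer [([207.1, 184.9], 0.86)]
head []
```

View pics/w1.png

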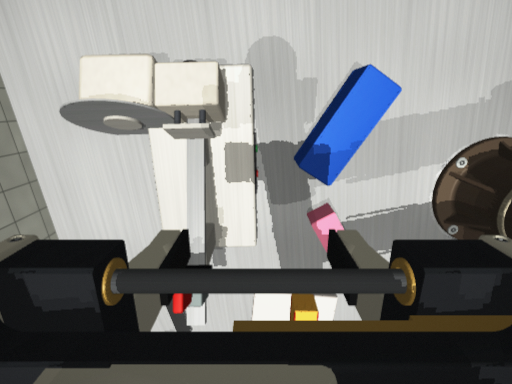

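The wrist picture shows the rail from (196,135) to (205,265), the red grip at (180,300), the gauge plate at (188,130) and the base corners at (255,245) and (250,66). I'll fit the slicer pose and overlay it.

```bash
cat > fit.py <<'E'
from h import *
from scipy.optimize import least_squares
a=np.radians(22);ca,sa=np.cos(a),np.sin(a)
def rail2w(q,P):
    P=np.atleast_2d(P);x,y,z=P.T
    s=np.c_[x,y*ca-z*sa,.125+y*sa+z*ca];return sl2w(q,s)
def sl2w(q,s):
    c,n=np.cos(q[2]),np.sin(q[2]);s=np.atleast_2d(s);return np.c_[q[0]+c*s[:,0]-n*s[:,1],q[1]+n*s[:,0]+c*s[:,1],s[:,2]]
E
python3 - <<'E'
from fit import *
c=np.load('w1.npy',allow_pickle=True).item();t=calibration('top')
def res(q):
    p=q[3]
    m=rail2w(q,[[0,0,0],[0,130-p*1000,83],[0,100-p*1000,0]] if 0 else [[0,0,0],[0,.130-p,.083],[0,.1-p,0]])
    r=proj(c,m)-[[195.3,204],[180.3,296.5],[197.1,267.3]]
    s=proj(c,sl2w(q,[[0,0,0]]))-[[207.1,184.9]]
    # base corner at +y,-x (slicer) top
    return np.r_[r.ravel(),s.ravel()*.7]
b=least_squares(res,[.587,-.08,-.1,.01],loss='soft_l1');q=b.x;print(q.round(4),b.fun.round(1))
f=cv2.imread('pics/w1.png');Z=5
x0,y0=140,50
im=cv2.resize(f[y0:y0+265//1,x0:x0+125],None,fx=2.25,fy=2.25,interpolation=2)
def ln(P,col):
    k=((proj(c,P)-[x0,y0])*2.25).astype(int).reshape(-1,1,2);cv2.polylines(im,[k],False,col,1)
ln(sl2w(q,[[-.1,-.18,.034],[.1,-.18,.034],[.1,.18,.034],[-.1,.18,.034],[-.1,-.18,.034]]),(0,255,0))
ln(rail2w(q,[[-.015,-.12,0],[-.015,.1,0]]),(0,0,255));ln(rail2w(q,[[.015,-.12,0],[.015,.1,0]]),(0,0,255))
ln(rail2w(q,[[-.035,-.13,0],[-.035,-.13,.06],[.035,-.13,.06],[.035,-.13,0]]),(255,0,255))
cv2.imwrite('pics/o1.png',np.hstack([cv2.resize(f[y0:y0+265,x0:x0+125],None,fx=2.25,fy=2.25,interpolation=2),im]))
E
```

```text
[ 0.5901 -0.0751 -0.0703  0.0008] [-0.3  0.3  1.   1.2 -1.5 -3.2  0.5 -0.6]
```

View pics/o1.png

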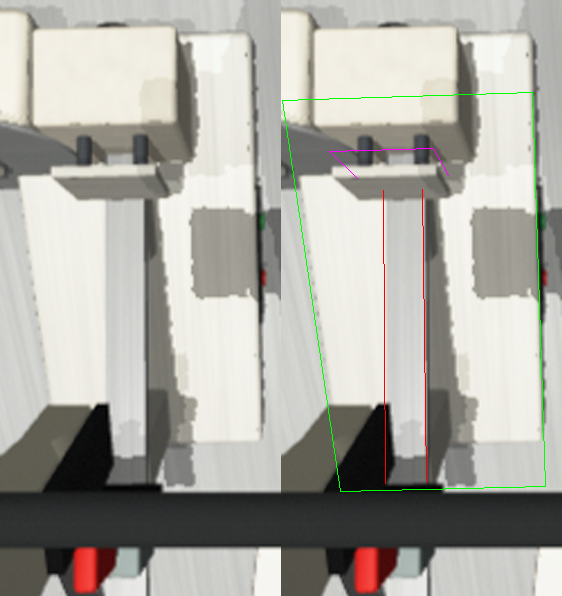

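```bash
python3 - <<'E'
from fit import *
c=np.load('w1.npy',allow_pickle=True).item()
def res(q):
    p=q[3]
    r=proj(c,rail2w(q,[[0,0,0],[0,.130-p,.083],[0,.1-p,0]]))-[[195.3,204],[180.3,296.5],[197.1,267.3]]
    s=proj(c,sl2w(q,[[0,0,0]]))-[[207.1,184.9]]
    e=[]
    for x,row,col in((.015,139,187.1),(.015,223,187.6),(-.015,139,204.9),(-.015,259,204.9)):
        ys=np.linspace(-.15,.12,200);P=proj(c,rail2w(q,np.c_[ys*0+x,ys,ys*0]));e.append(np.interp(row,P[:,1],P[:,0])-col)
    return np.r_[(r*[.3,1]).ravel(),s[0]*[.3,.7],np.array(e)*3]
b=least_squares(res,[.587,-.08,-.1,.01],loss='soft_l1');q=b.x;print(q.round(4),np.degrees(q[2]),b.fun.round(1))
np.save('q.npy',q)
# gauge: bottom row 138 at z=0
ys=np.linspace(-.15,-.09,200);P=proj(c,rail2w(q,np.c_[ys*0,ys,ys*0]));print('gauge y',np.interp(138,P[:,1],ys));P=proj(c,rail2w(q,np.c_[ys*0,ys,ys*0+.06]));print('gauge y top',np.interp(50+178/2.25,P[:,1],ys),np.interp(50+165/2.25,P[:,1],ys))
E
```

```text
[ 0.5883 -0.0749 -0.0804  0.0009] -4.60853558192322 [ 0.2  0.4  0.5  1.2 -0.3 -3.2  0.5 -0.6  0.6 -1.4 -0.3  0.6]
gauge y -0.11377117528332875
gauge y top -0.11063115636637726 -0.11946994503359407
```

```bash
python3 -m handwheel '[{"delta_pos":[-0.2,0.95,-0.3],"dr":[0,0,0]},{"delta_pos":[-0.2,0.95,-0.3],"dr":[0,0,0]},{"delta_pos":[-0.2,0.95,-0.3],"dr":[0,0,0]},{"delta_pos":[-0.2,0.95,-0.3],"dr":[0,0,0]},{"delta_pos":[-0.2,0.95,-0.3],"dr":[0,0,0]},{"delta_pos":[-0.2,0.95,-0.3],"dr":[0,0,0]},{"delta_pos":[-0.2,0.95,-0.3],"dr":[0,0,0]},{"delta_pos":[-0.2,0.95,-0.3],"dr":[0,0,0]},{"delta_pos":[-0.2,0.95,-0.3],"dr":[0,0,0]},{"delta_pos":[0,0.95,0],"dr":[0,0,0]}]' && python3 -m handwheel '[{"delta_pos":[0,0.8,0],"dr":[0,0,0]},{"delta_pos":[0,0.8,0],"dr":[0,0,0]},{"delta_pos":[0,0.8,0],"dr":[0,0,0]},{"delta_pos":[0,0,0],"dr":[0,0,0]},{"delta_pos":[0,0,0],"dr":[0,0,0]}]'
python3 - <<'E'
from h import *
c=calibration('wrist');f=grab_frame('wrist');save(f,'w2.png');np.save('w2.npy',c)
print([(np.round(r['location'],1).tolist(),round(r['conf'],2)) for r in mark_of('wrist','cheese')])
E
```

```text
t: 4.0
eef_pos: [0.4223, 0.143, 0.3437]
ee_rot: [3.141, -0.0, -1.673]
force: [0.2, 0.5, 1.7]
width: 0.0879
gripper_force: 0.0
t: 4.5
eef_pos: [0.4235, 0.2146, 0.3443]
ee_rot: [3.141, -0.001, -1.672]
force: [-0.3, -0.8, -0.5]
width: 0.0877
gripper_force: 0.0
[([384.6, 192.9], 0.74), ([236.2, 305.7], 0.7), ([305.9, 53.1], 0.61)]
```

View pics/w2.png

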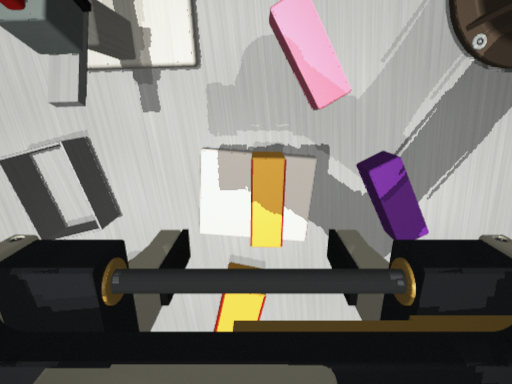

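The cheese's top face runs from (252,159)/(285,159) to (251,246)/(282,246), so it is fully visible. I'll compute its pose.

```bash
python3 - <<'E'
from h import *
c=np.load('w2.npy',allow_pickle=True).item();f=cv2.imread('pics/w2.png')
hsv=cv2.cvtColor(f,cv2.COLOR_BGR2HSV);m=cv2.inRange(hsv,(0,120,50),(35,255,255));m[:,:225]=0;m[:,310:]=0;m[:145]=0;m[249:]=0
# edges by row
rows=[170,185,200,215,230,242]
L=[];Rr=[]
for r in rows:
    k=np.flatnonzero(m[r]);L.append(onz(c,(k[0]-.5+.0,r),.075));Rr.append(onz(c,(k[-1]+.5,r),.075))
L=np.array(L);Rr=np.array(Rr)
print((L[:,:2]*1000).round(1).tolist(),(Rr[:,:2]*1000).round(1).tolist(),((L-Rr)[:,0]*1000).round(1))
k=np.flatnonzero(m[:,267]);print(k[0],k[-1]);
for r in range(148,168,2):print(r,f[r,267].tolist())
print(onz(c,(267,k[0]),.075),onz(c,(267,159),.075),onz(c,(267,k[-1]+.5),.075))
for s in(L,Rr): p=np.polyfit(s[:,1],s[:,0],1);print('yaw',-np.degrees(np.arctan(p[0])),np.polyval(p,.278))
E
```

```text
[[434.9, 222.4], [437.5, 245.7], [440.2, 269.8], [443.0, 294.8], [445.9, 320.6], [448.3, 342.0]] [[382.6, 227.8], [385.8, 251.0], [389.1, 275.1], [392.6, 300.0], [394.6, 326.0], [397.8, 347.3]] [52.3 51.7 51.1 50.4 51.3 50.5]
152 246
148 [97, 99, 99]
150 [95, 97, 96]
152 [36, 79, 106]
154 [28, 77, 107]
156 [28, 77, 107]
158 [52, 134, 181]
160 [66, 161, 209]
162 [64, 158, 208]
164 [64, 158, 208]
166 [65, 159, 209]
[0.40770761 0.19795386 0.075     ] [0.40867741 0.20832061 0.075     ] [0.42221348 0.35301468 0.075     ]
yaw -6.387392046128962 0.4411314154010414
yaw -7.140690906199064 0.38918395379806947
```

```bash
python3 -m handwheel '[{"delta_pos":[-0.09,0.73,-0.9],"dr":[0,0,-1]},{"delta_pos":[-0.09,0.73,-0.9],"dr":[0,0,0]},{"delta_pos":[-0.09,0.72,-0.9],"dr":[0,0,0]},{"delta_pos":[0,0,-0.9],"dr":[0,0,0]},{"delta_pos":[0,0,-0.9],"dr":[0,0,0]},{"delta_pos":[0,0,-0.9],"dr":[0,0,0]},{"delta_pos":[0,0,-0.9],"dr":[0,0,0]},{"delta_pos":[0,0,-0.7],"dr":[0,0,0]},{"delta_pos":[0,0,-0.5],"dr":[0,0,0]},{"delta_pos":[0,0,0],"dr":[0,0,0]}]'
```

```text
t: 5.6
eef_pos: [0.4147, 0.2784, 0.1179]
ee_rot: [3.14, -0.003, -1.691]
force: [0.3, -0.2, -0.2]
width: 0.0877
gripper_force: 0.0
```

```bash
python3 -m handwheel '[{"delta_pos":[0.03,0.05,-0.5],"dr":[0,0,0]},{"delta_pos":[0,0,-0.5],"dr":[0,0,0]},{"delta_pos":[0,0,-0.5],"dr":[0,0,0]},{"delta_pos":[0,0,-0.5],"dr":[0,0,0]},{"delta_pos":[0,0,-0.4],"dr":[0,0,0]},{"delta_pos":[0,0,0],"dr":[0,0,0]},{"delta_pos":[0,0,0],"dr":[0,0,0]}]' && python3 -m handwheel '[{"delta_pos":[0,0,0],"dr":[0,0,0]},{"delta_pos":[0,0,0],"dr":[0,0,0]},{"delta_pos":[0,0,0],"dr":[0,0,0]},{"delta_pos":[0,0,0],"dr":[0,0,0]},{"delta_pos":[0,0,0],"dr":[0,0,0]},{"delta_pos":[0,0,0],"dr":[0,0,0]},{"delta_pos":[0,0,0],"dr":[0,0,0]},{"delta_pos":[0,0,0],"dr":[0,0,0]}]' 1 30
```

```text
t: 6.3
eef_pos: [0.4166, 0.2819, 0.0485]
ee_rot: [-3.141, 0.001, -1.69]
force: [0.5, 0.4, -0.4]
width: 0.088
gripper_force: 0.0
t: 7.1
eef_pos: [0.4161, 0.2818, 0.0477]
ee_rot: [-3.141, 0.0, -1.689]
force: [-0.0, -0.1, 2.7]
width: 0.0517
gripper_force: 30.0
```

```bash
python3 -m handwheel '[{"delta_pos":[0,0,0.3],"dr":[0,0,0]},{"delta_pos":[0,0,0.6],"dr":[0,0,0]},{"delta_pos":[0,0,0.9],"dr":[0,0,0]},{"delta_pos":[0,0,0.9],"dr":[0,0,0]},{"delta_pos":[0,0,0.9],"dr":[0,0,0]},{"delta_pos":[0,0,0.9],"dr":[0,0,0]},{"delta_pos":[0,0,0.9],"dr":[0,0,0]},{"delta_pos":[0,0,0.9],"dr":[0,0,0]},{"delta_pos":[0,0,0.9],"dr":[0,0,0]},{"delta_pos":[0.1,-0.1,0.9],"dr":[0,0,0]}]' && python3 -m handwheel '[{"delta_pos":[0.4,-0.5,0.9],"dr":[0,0,2.2]},{"delta_pos":[0.4,-0.5,0.9],"dr":[0,0,0]},{"delta_pos":[0.5,-0.7,0.9],"dr":[0,0,0]},{"delta_pos":[0.5,-0.7,0.5],"dr":[0,0,0]},{"delta_pos":[0.5,-0.9,0],"dr":[0,0,0]},{"delta_pos":[0.5,-0.9,0],"dr":[0,0,0]},{"delta_pos":[0.5,-0.9,0],"dr":[0,0,0]},{"delta_pos":[0.5,-0.9,0],"dr":[0,0,0]},{"delta_pos":[0.5,-0.9,0],"dr":[0,0,0]},{"delta_pos":[0.3,-0.6,0],"dr":[0,0,0]}]'
python3 - <<'E'
from fit import *
q=np.load('q.npy');print(rail2w(q,[[0,-.018,.0925],[0,-.018,.0325]]).round(4),get_state()['force'].round(1) if hasattr(get_state()['force'],'round') else get_state()['force'])
E
```

```text
t: 8.1
eef_pos: [0.418, 0.2781, 0.2912]
ee_rot: [3.14, -0.001, -1.689]
force: [0.6, -0.7, -4.1]
width: 0.0516
gripper_force: 30.0
t: 9.1
eef_pos: [0.5568, 0.0519, 0.3856]
ee_rot: [3.139, -0.001, -1.652]
force: [-0.3, 0.3, -4.8]
width: 0.0518
gripper_force: 30.0
[[ 0.5842 -0.1261  0.204 ]
 [ 0.586  -0.1036  0.1484]] [-0.3  0.3 -4.8]
```

```bash
python3 -m handwheel '[{"delta_pos":[0.1,-0.7,0],"dr":[0,0,0]},{"delta_pos":[0.1,-0.8,0],"dr":[0,0,0]},{"delta_pos":[0.1,-0.8,0],"dr":[5.5,-0.45,0]},{"delta_pos":[0.1,-0.8,-0.2],"dr":[5.5,-0.45,0]},{"delta_pos":[0.1,-0.8,-0.5],"dr":[5.5,-0.45,0]},{"delta_pos":[0.1,-0.8,-0.5],"dr":[5.5,-0.45,0]},{"delta_pos":[0.1,-0.5,-0.6],"dr":[0,0,0]},{"delta_pos":[0,0,-0.5],"dr":[0,0,0]},{"delta_pos":[0,0,0],"dr":[0,0,0]},{"delta_pos":[0,0,0],"dr":[0,0,0]}]'
python3 - <<'E'
from fit import *
s=get_state();c=calibration('wrist');f=grab_frame('wrist');np.save('w3.npy',c);np.save('s3.npy',s)
a=grab_frame('scene');save(f,'w3.png');save(a,'s3.png')
q=np.load('q.npy');
for r in ((f,c,'w'),):
    im=f.copy()
    for P in ([[-.015,-.15,0],[-.015,.1,0]],[[.015,-.15,0],[.015,.1,0]],[[-.035,-.115,0],[-.035,-.115,.06],[.035,-.115,.06],[.035,-.115,0]]):
        cv2.polylines(im,[proj(c,rail2w(q,P)).astype(int).reshape(-1,1,2)],False,(0,255,0),1)
A=cv2.resize(a[170:330,150:350],(400,320),interpolation=3)
W=np.vstack([np.hstack([f[:280,100:400],im[:280,100:400]]),np.hstack([A[:,:],np.zeros((320,200,3),np.uint8)])])
save(W,'c3.png')
R=s['ee_rot'];from scipy.spatial.transform import Rotation as Ro
print(Ro.from_euler('xyz',R).as_matrix().round(4).tolist(),s['eef_pos'])
E
```

```text
t: 10.1
eef_pos: [0.5777, -0.1016, 0.3176]
ee_rot: [3.141, 0.385, -1.65]
force: [-0.5, 0.2, -4.6]
width: 0.0519
gripper_force: 30.0
[[-0.0735, -0.9969, 0.0293], [-0.9239, 0.0791, 0.3745], [-0.3756, 0.0005, -0.9268]] [ 0.57771647 -0.10157524  0.31762501]
```

View pics/c3.png

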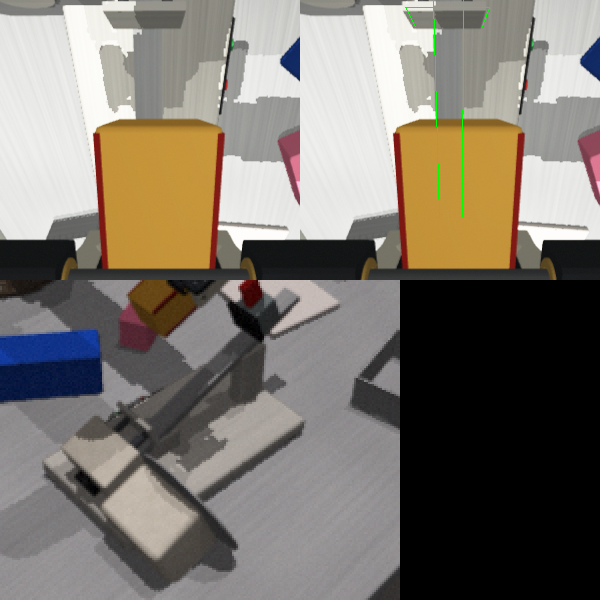

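The cheese is held square. The overlay is within about 2 px on the rail (edges at columns 235–266). I'll refine this with sub-pixel edges.

```bash
python3 - <<'E'
from fit import *
f=cv2.imread('pics/w3.png');c=np.load('w3.npy',allow_pickle=True).item();q=np.load('q.npy')
g=cv2.cvtColor(f,cv2.COLOR_BGR2GRAY)
for r in (0,4,8,14,20,24,26,28,30,34,40,50,60,80,100,115): print(r,g[r,225:275].tolist() if r>28 else g[r,200:290:2].tolist())
x0,y0=190,0
im=cv2.resize(f[0:125,190:300],None,fx=4.8,fy=4.8,interpolation=2)
im2=cv2.resize(cv2.imread('pics/s3.png')[160:285,150:240],None,fx=3,fy=4.8)
cv2.imwrite('pics/z3.png',im)
E
```

```text
0 [105, 103, 104, 112, 125, 125, 143, 186, 241, 77, 87, 91, 78, 72, 97, 153, 147, 146, 130, 129, 133, 131, 134, 135, 135, 132, 135, 138, 137, 137, 137, 69, 74, 77, 78, 74, 94, 140, 141, 142, 141, 144, 140, 138, 136]
4 [103, 198, 235, 239, 235, 235, 235, 235, 236, 235, 236, 236, 235, 234, 235, 235, 236, 235, 148, 149, 149, 148, 147, 148, 147, 148, 148, 149, 148, 148, 149, 148, 149, 147, 148, 148, 148, 147, 148, 149, 148, 148, 147, 141, 135]
8 [241, 239, 235, 235, 236, 235, 235, 235, 236, 236, 236, 236, 235, 235, 235, 235, 235, 148, 149, 149, 148, 149, 149, 149, 149, 149, 148, 148, 150, 149, 148, 148, 150, 148, 149, 147, 148, 147, 149, 148, 148, 148, 148, 139, 137]
14 [240, 242, 216, 127, 127, 127, 128, 128, 128, 129, 128, 127, 128, 128, 128, 128, 128, 129, 93, 93, 94, 92, 92, 93, 93, 92, 92, 93, 92, 93, 92, 93, 93, 94, 94, 94, 94, 94, 94, 93, 94, 94, 110, 138, 139]
20 [239, 242, 240, 240, 197, 125, 127, 127, 127, 126, 127, 127, 127, 127, 127, 127, 127, 128, 120, 92, 91, 93, 92, 93, 91, 91, 91, 92, 90, 91, 92, 92, 91, 94, 92, 93, 92, 92, 93, 91, 91, 102, 139, 138, 138]
24 [239, 242, 24
[... 1963 characters left out ...]
 131, 132, 130, 130, 132, 133, 134, 136, 137, 134, 132, 135, 133, 131, 133, 133, 134, 136, 137, 133, 131, 135, 136, 138, 139, 144, 142, 140, 144, 142, 139, 140, 140, 143, 144, 140, 139, 141]
100 [180, 179, 174, 172, 174, 181, 182, 177, 177, 168, 141, 131, 131, 131, 132, 129, 130, 131, 132, 133, 136, 135, 135, 133, 132, 132, 130, 132, 132, 136, 136, 132, 132, 135, 136, 137, 139, 144, 141, 140, 143, 142, 140, 139, 143, 144, 141, 139, 139, 142]
115 [249, 250, 251, 249, 248, 248, 250, 251, 250, 245, 194, 129, 129, 132, 130, 129, 128, 130, 130, 132, 135, 134, 132, 133, 134, 131, 131, 132, 132, 134, 135, 132, 131, 133, 136, 138, 138, 156, 181, 181, 184, 180, 179, 178, 182, 183, 179, 177, 179, 183]
```

View pics/z3.png

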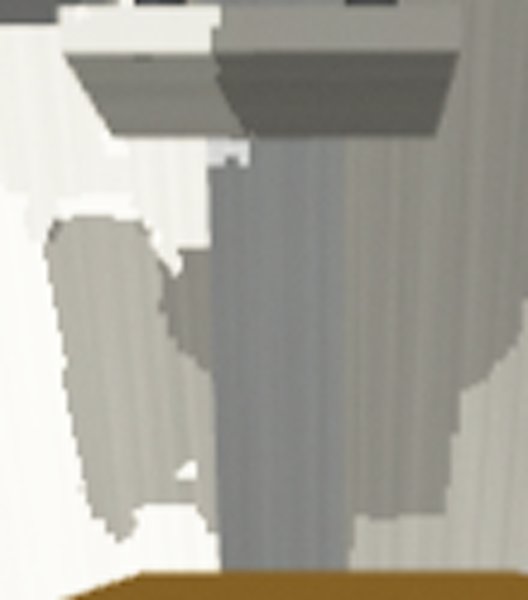

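```bash
python3 - <<'E'
from fit import *
c1=np.load('w1.npy',allow_pickle=True).item();c3=np.load('w3.npy',allow_pickle=True).item()
ys=np.linspace(-.16,.12,200)
def edge(c,q,x,row,col):
    P=proj(c,rail2w(q,np.c_[ys*0+x,ys,ys*0]));return np.interp(row,P[:,1],P[:,0])-col
def res(q):
    p,g=q[3],q[4]
    r=proj(c1,rail2w(q,[[0,0,0],[0,.130-p,.083],[0,.1-p,0]]))-[[195.3,204],[180.3,296.5],[197.1,267.3]]
    e=[edge(c1,q,*v) for v in((.015,139,186.9),(.015,223,187.4),(-.015,139,204.7),(-.015,259,204.7))]
    e3=[edge(c3,q,*v) for v in((.015,30,233.3),(.015,80,234.4),(.015,115,235.6),(-.015,40,261.7),(-.015,115,261.9))]
    G=proj(c3,rail2w(q,[[.035,g,.06],[-.035,g,.06],[.035,g,0],[-.035,g,0]]))-[[204,11],[285.5,10.5],[213.3,28],[281,28]]
    return np.r_[(r*[.3,.5]).ravel(),np.array(e)*2,np.array(e3)*2,G.ravel()]
b=least_squares(res,[.587,-.08,-.1,.01,-.12]);q=b.x;print(q.round(4),np.degrees(q[2]),b.fun.round(1),np.sqrt(np.diag(np.linalg.inv(b.jac.T@b.jac))).round(4))
np.save('q.npy',q)
# tool x offset of cheese: TCP in rail frame
s=np.load('s3.npy',allow_pickle=True).item()
for Y in(-.018,-.023):print(rail2w(q,[[0,Y,.0525],[0,Y,.0325]]).round(4).tolist())
E
```

```text
[ 0.5899 -0.0704 -0.0752  0.0036 -0.1176] -4.309447191564836 [ 0.1  1.5  0.4  1.  -0.4 -1.2 -0.7 -1.3 -1.5  0.2 -0.1  0.7  0.3  0.4
  0.2 -0.7 -0.5  1.  -0.6  0.8  1.  -0.   0.5] [0.0005 0.003  0.0034 0.0032 0.0031]
[[0.5872, -0.1066, 0.1669], [0.5877, -0.0992, 0.1484]]
[[0.5868, -0.1113, 0.1651], [0.5874, -0.1038, 0.1465]]
```

```bash
python3 -m handwheel '[{"delta_pos":[0.1,-0.7,0],"dr":[0,0,0.2]},{"delta_pos":[0.1,-0.8,0],"dr":[0,0,0]},{"delta_pos":[0.11,-0.7,0],"dr":[0,0,0]},{"delta_pos":[0,0.33,-0.84],"dr":[0,0,0]},{"delta_pos":[0,0.33,-0.84],"dr":[0,0,0]},{"delta_pos":[0,0.34,-0.84],"dr":[0,0,0]},{"delta_pos":[0,0.34,-0.84],"dr":[0,0,0]},{"delta_pos":[0,0.34,-0.84],"dr":[0,0,0]},{"delta_pos":[0,0.34,-0.82],"dr":[0,0,0]},{"delta_pos":[0,0,0],"dr":[0,0,0]}]' && python3 -m handwheel '[{"delta_pos":[0,0,0],"dr":[0,0,0]},{"delta_pos":[0,0,0],"dr":[0,0,0]}]'
python3 - <<'E'
from fit import *
from scipy.spatial.transform import Rotation as Ro
s=get_state();q=np.load('q.npy');print(s['eef_pos'],s['force'],Ro.from_euler('xyz',s['ee_rot']).as_matrix().round(4).tolist())
a=grab_frame('scene');c=calibration('scene');print((np.array(s['eef_pos'])-rail2w(q,[[0,-.018,.0525]])[0]).round(4))
save(cv2.resize(a[150:300,150:350],(800,600),interpolation=3),'s4.png')
E
```

```text
t: 11.2
eef_pos: [0.5859, -0.105, 0.1648]
ee_rot: [3.137, 0.387, -1.647]
force: [-1.2, -0.9, -6.1]
width: 0.0517
gripper_force: 30.0
t: 11.4
eef_pos: [0.5887, -0.108, 0.1692]
ee_rot: [-3.137, 0.384, -1.645]
force: [0.0, -0.4, -5.3]
width: 0.0518
gripper_force: 30.0
[ 0.58865765 -0.10797205  0.16918422] [ 0.02948589 -0.38867981 -5.28023774] [[-0.0687, -0.9971, 0.0322], [-0.9245, 0.0758, 0.3736], [-0.375, -0.0041, -0.927]]
[ 0.0015 -0.0013  0.0022]
```

View pics/s4.png

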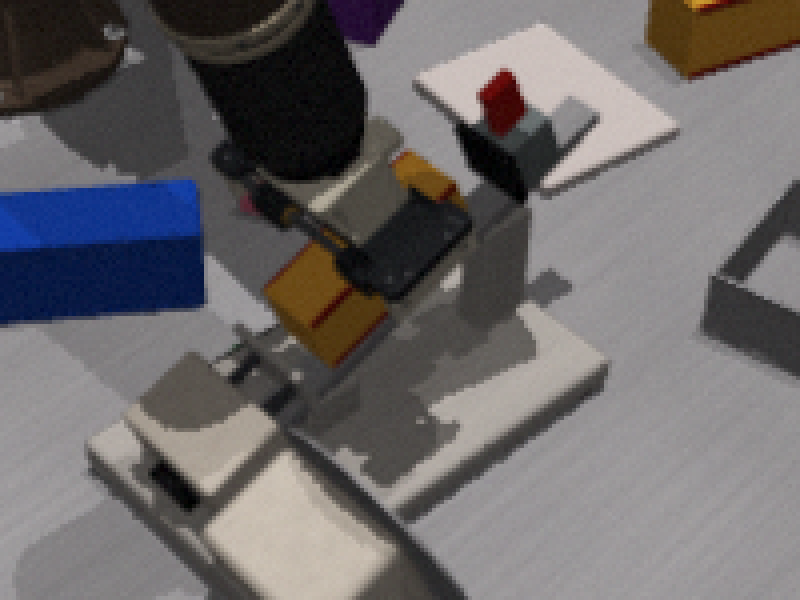

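The picture shows the cheese above the rail, between the gauge plate at (270,380) and the pusher at (500,160), parallel to the rail. I'll lower it along the rail's normal.

```bash
python3 -m handwheel '[{"delta_pos":[-0.02,0.06,-0.15],"dr":[0,0,0]},{"delta_pos":[-0.02,0.06,-0.15],"dr":[0,0,0]},{"delta_pos":[0,0.06,-0.15],"dr":[0,0,0]},{"delta_pos":[0,0,0],"dr":[0,0,0]},{"delta_pos":[0,0,0],"dr":[0,0,0]}]'; python3 -m handwheel '[{"delta_pos":[0,0.02,-0.05],"dr":[0,0,0]},{"delta_pos":[0,0.02,-0.05],"dr":[0,0,0]},{"delta_pos":[0,0,0],"dr":[0,0,0]},{"delta_pos":[0,0,0],"dr":[0,0,0]}]'
```

```text
t: 11.95
eef_pos: [0.5861, -0.1023, 0.1532]
ee_rot: [-3.142, 0.385, -1.647]
force: [-0.3, -0.3, -5.3]
width: 0.052
gripper_force: 30.0
t: 12.35
eef_pos: [0.5862, -0.1011, 0.1504]
ee_rot: [-3.141, 0.385, -1.647]
force: [-0.5, 0.3, -4.9]
width: 0.0515
gripper_force: 30.0
```

```bash
for i in 1; do python3 -m handwheel '[{"delta_pos":[0.03,0.013,-0.033],"dr":[0,0,0]},{"delta_pos":[0,0,0],"dr":[0,0,0]},{"delta_pos":[0,0,0],"dr":[0,0,0]}]'|sed -n '2p;4p'; python3 -m handwheel '[{"delta_pos":[0,0.013,-0.033],"dr":[0,0,0]},{"delta_pos":[0,0,0],"dr":[0,0,0]},{"delta_pos":[0,0,0],"dr":[0,0,0]}]'|sed -n '2p;4p'; done
```

```text
eef_pos: [0.5871, -0.1007, 0.1495]
force: [-0.1, -0.1, -5.1]
eef_pos: [0.5871, -0.1004, 0.1485]
force: [0.1, 0.4, -4.7]
```

```bash
python3 -m handwheel '[{"delta_pos":[0,0.013,-0.033],"dr":[0,0,0]},{"delta_pos":[0,0,0],"dr":[0,0,0]},{"delta_pos":[0,0,0],"dr":[0,0,0]}]'|sed -n '2p;4p'; python3 -m handwheel '[{"delta_pos":[0,0.013,-0.033],"dr":[0,0,0]},{"delta_pos":[0,0,0],"dr":[0,0,0]},{"delta_pos":[0,0,0],"dr":[0,0,0]}]'|sed -n '2p;4p'
```

```text
eef_pos: [0.5872, -0.1003, 0.1485]
force: [-2.7, -1.7, 4.9]
eef_pos: [0.5872, -0.1003, 0.1485]
force: [-5.7, -3.0, 12.6]
```

```bash
python3 -c "
from station import *
s=get_state();print(s['t'],s['force'],s['moment'])"
```

```text
13.55 [-5.69508977 -3.03473054 12.60608771] [-0.69185013  2.19734577  0.53445764]
```

```bash
python3 -m handwheel '[{"delta_pos":[0,-0.012,0.03],"dr":[0,0,0]},{"delta_pos":[0,0,0],"dr":[0,0,0]},{"delta_pos":[0,0,0],"dr":[0,0,0]}]' - 8;  python3 -m handwheel '[{"delta_pos":[0,0,0],"dr":[0,0,0]},{"delta_pos":[0,0,0],"dr":[0,0,0]},{"delta_pos":[0,0,0],"dr":[0,0,0]},{"delta_pos":[0,0,0],"dr":[0,0,0]},{"delta_pos":[0,0,0],"dr":[0,0,0]}]' -0.2; python3 -m handwheel '[{"delta_pos":[0,0,0],"dr":[0,0,0]},{"delta_pos":[0,0,0],"dr":[0,0,0]},{"delta_pos":[0,0,0],"dr":[0,0,0]},{"delta_pos":[0,0,0],"dr":[0,0,0]},{"delta_pos":[0,0,0],"dr":[0,0,0]}]' -1
```

```text
t: 13.85
eef_pos: [0.5872, -0.1003, 0.1485]
ee_rot: [-3.14, 0.385, -1.646]
force: [-3.1, -1.7, 6.5]
width: 0.0521
gripper_force: 8.0
t: 14.35
eef_pos: [0.5871, -0.0998, 0.1472]
ee_rot: [-3.141, 0.385, -1.647]
force: [1.3, 0.1, -0.1]
width: 0.0527
gripper_force: 0.0
t: 14.85
eef_pos: [0.587, -0.0999, 0.1474]
ee_rot: [-3.141, 0.385, -1.647]
force: [-0.4, 0.1, 0.3]
width: 0.085
gripper_force: 0.0
```

```bash
python3 -m handwheel '[{"delta_pos":[0,-0.11,0.28],"dr":[0,0,0]},{"delta_pos":[0,-0.22,0.55],"dr":[0,0,0]},{"delta_pos":[0,-0.3,0.74],"dr":[0,0,0]},{"delta_pos":[0,-0.3,0.74],"dr":[0,0,0]},{"delta_pos":[0,-0.3,0.74],"dr":[0,0,0]},{"delta_pos":[0,-0.3,0.74],"dr":[0,0,0]},{"delta_pos":[0,-0.3,0.74],"dr":[0,0,0]},{"delta_pos":[0,0,0],"dr":[0,0,0]},{"delta_pos":[0,0,0],"dr":[0,0,0]}]'
python3 - <<'E'
from fit import *
q=np.load('q.npy')
c=calibration('wrist');f=grab_frame('wrist');a=grab_frame('scene')
for q_ in('pusher_grip','pusher_face','cheese'):print(q_,[(np.round(r['location'],1).tolist(),round(r['conf'],2)) for r in mark_of('scene',q_)])
P=rail2w(q,[[0,.1264,.083],[0,.0964,0],[0,-.02,0]]);cs=calibration('scene');print(proj(cs,P).round(1).tolist(),P.round(4).tolist())
im=f.copy()
y0,y1=-.095,.055;K=np.array([[-.026,y0,.06],[.026,y0,.06],[.026,y1,.06],[-.026,y1,.06],[-.026,y0,.06],[-.026,y0,0],[.026,y0,0],[.026,y0,.06]])
cv2.polylines(im,[proj(c,rail2w(q,K)).round().astype(int).reshape(-1,1,2)],False,(0,255,0),1)
A=cv2.resize(a[150:300,150:350],(400,300),interpolation=3)
save(np.hstack([cv2.resize(im[:300,100:400],(400,400)),np.vstack([A,np.zeros((100,400,3),np.uint8)])]),'c5.png')
print(get_state()['eef_pos'])
E
```

```text
t: 15.75
eef_pos: [0.5871, -0.1551, 0.2842]
ee_rot: [-3.139, 0.385, -1.647]
force: [0.3, 0.6, -0.6]
width: 0.0874
gripper_force: 0.0
pusher_grip [([274.3, 177.4], 0.83), ([365.4, 194.2], 0.16)]
pusher_face [([274.3, 198.7], 0.81), ([345.9, 226.8], 0.74), ([365.8, 191.4], 0.25)]
cheese [([169.9, 218.6], 0.92), ([222.6, 193.1], 0.84), ([242.7, 223.8], 0.83), ([335.3, 160.1], 0.75), ([247.0, 148.9], 0.61)]
[[274.9, 173.8], [273.9, 196.7], [247.0, 223.4]] [[0.5964, 0.0155, 0.2493], [0.5966, 0.0187, 0.1611], [0.5885, -0.0889, 0.1175]]
[ 0.58675279 -0.15450034  0.28255299]
```

View pics/c5.png

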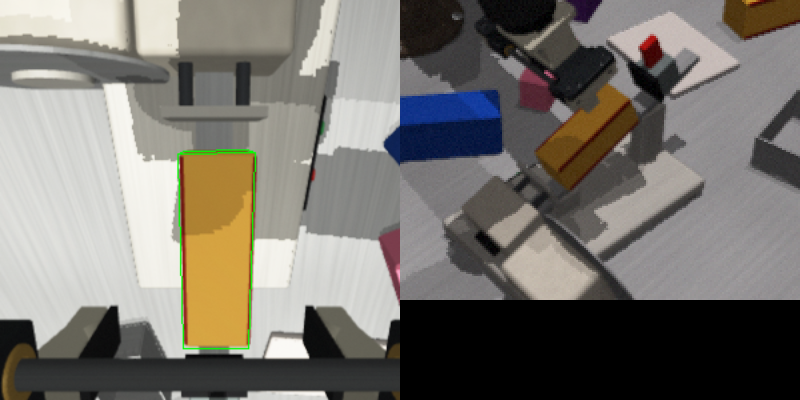

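The cheese lies flat, centred and square; the outline matches to about 1 px. I'll go to the grip now.

```bash
python3 -m handwheel '[{"delta_pos":[0.04,0.6,0.4],"dr":[0,0,0]},{"delta_pos":[0.04,0.8,0.3],"dr":[0,0,0]},{"delta_pos":[0.04,0.8,0.24],"dr":[0,0,0]},{"delta_pos":[0.04,0.8,0.1],"dr":[0,0,0]},{"delta_pos":[0.04,0.8,0.1],"dr":[0,0,0]},{"delta_pos":[0.04,0.83,0.1],"dr":[0,0,0]},{"delta_pos":[0,0,0],"dr":[0,0,0]},{"delta_pos":[0,0,0],"dr":[0,0,0]},{"delta_pos":[0,0,0],"dr":[0,0,0]}]'
python3 - <<'E'
from fit import *
q=np.load('q.npy');s=get_state()
f=grab_frame('wrist');c=calibration('wrist')
print([(np.round(r['location'],1).tolist(),round(r['conf'],2)) for r in mark_of('wrist','pusher_grip')])
P=rail2w(q,[[0,.124,.086]]);print(((P[0]-s['eef_pos'])/.03).round(2),proj(c,P).round(1))
t=grab_frame('top');ct=calibration('top')
for nm,g,cc in(('scene',grab_frame('scene'),calibration('scene')),('top',t,ct)):
    h=cv2.cvtColor(g,cv2.COLOR_RGB2HSV);m=(cv2.inRange(h,(0,170,70),(6,255,255))|cv2.inRange(h,(174,170,70),(180,255,255)))
    C=proj(cc,rail2w(q,[[0,.1264,.08]]))[0];yy,xx=np.nonzero(m);k=np.hypot(xx-C[0],yy-C[1])<18;print(nm,C.round(1),k.sum(),xx[k].mean().round(1),yy[k].mean().round(1))
    for Y in(.110,.118,.126,.134):print(Y,proj(cc,rail2w(q,[[0,Y,.078]])).round(1))
E
```

```text
t: 16.9
eef_pos: [0.5941, -0.0162, 0.3201]
ee_rot: [3.141, 0.385, -1.648]
force: [-0.0, -0.0, -0.4]
width: 0.0878
gripper_force: 0.0
[([257.8, 214.4], 0.65)]
[ 0.07  0.95 -2.3 ] [[257.7 213. ]]
scene [275.1 174.4] 17 272.6 172.0
0.11 [[271.4 178.6]]
0.118 [[273.3 176.7]]
0.126 [[275.2 174.9]]
0.134 [[277. 173.]]
top [260.6 146.6] 0 nan nan
0.11 [[264.7 147.3]]
0.118 [[262.6 147. ]]
0.126 [[260.5 146.7]]
0.134 [[258.4 146.4]]<stdin>:9: RuntimeWarning: Mean of empty slice.
  ret = ret.dtype.type(ret / rcount)
```

```bash
python3 -m handwheel '[{"delta_pos":[0.02,0.18,-0.45],"dr":[0,0,0]},{"delta_pos":[0.02,0.19,-0.46],"dr":[0,0,0]},{"delta_pos":[0.02,0.19,-0.46],"dr":[0,0,0]},{"delta_pos":[0.01,0.19,-0.46],"dr":[0,0,0]},{"delta_pos":[0,0.19,-0.46],"dr":[0,0,0]},{"delta_pos":[0,0,0],"dr":[0,0,0]},{"delta_pos":[0,0,0],"dr":[0,0,0]}]' && python3 -m handwheel '[{"delta_pos":[0,0,0],"dr":[0,0,0]},{"delta_pos":[0,0,0],"dr":[0,0,0]},{"delta_pos":[0,0,0],"dr":[0,0,0]},{"delta_pos":[0,0,0],"dr":[0,0,0]},{"delta_pos":[0,0,0],"dr":[0,0,0]},{"delta_pos":[0,0,0],"dr":[0,0,0]},{"delta_pos":[0,0,0],"dr":[0,0,0]},{"delta_pos":[0,0,0],"dr":[0,0,0]}]' 1 30
```

```text
t: 17.8
eef_pos: [0.5963, 0.0124, 0.2515]
ee_rot: [3.141, 0.385, -1.647]
force: [0.0, -0.1, 0.9]
width: 0.0877
gripper_force: 0.0
t: 18.6
eef_pos: [0.5964, 0.0123, 0.2518]
ee_rot: [-3.141, 0.385, -1.647]
force: [-0.3, 0.0, -0.8]
width: 0.0293
gripper_force: 0.0
```

```bash
python3 -m handwheel '[{"delta_pos":[0,0,0],"dr":[0,0,0]},{"delta_pos":[0,0,0],"dr":[0,0,0]},{"delta_pos":[0,0,0],"dr":[0,0,0]},{"delta_pos":[0,0,0],"dr":[0,0,0]},{"delta_pos":[0,0,0],"dr":[0,0,0]}]' 1 30
python3 - <<'E'
from fit import *
q=np.load('q.npy');d=rail2w(q,[[0,0,0],[0,-.03,0]]);print(((d[1]-d[0])/.03).round(4))
E
```

```text
t: 19.1
eef_pos: [0.5979, 0.0122, 0.2518]
ee_rot: [-3.138, 0.385, -1.647]
force: [6.1, 0.4, -3.1]
width: 0.0136
gripper_force: 30.0
[-0.0697 -0.9246 -0.3746]
```

```bash
python3 -m handwheel '[{"delta_pos":[0.04,0,0],"dr":[0,0,0]},{"delta_pos":[-0.012,-0.154,-0.062],"dr":[0,0,0]},{"delta_pos":[-0.012,-0.154,-0.063],"dr":[0,0,0]},{"delta_pos":[-0.012,-0.154,-0.062],"dr":[0,0,0]},{"delta_pos":[-0.012,-0.154,-0.063],"dr":[0,0,0]},{"delta_pos":[-0.011,-0.154,-0.062],"dr":[0,0,0]},{"delta_pos":[-0.011,-0.154,-0.063],"dr":[0,0,0]},{"delta_pos":[0,0,0],"dr":[0,0,0]}]'
```

```text
t: 19.9
eef_pos: [0.5958, -0.0164, 0.2402]
ee_rot: [-3.141, 0.385, -1.648]
force: [5.1, -0.6, -2.0]
width: 0.0138
gripper_force: 30.0
```

```bash
python3 -m handwheel '[{"delta_pos":[0.03,-0.092,-0.037],"dr":[0,0,0]},{"delta_pos":[-0.007,-0.092,-0.038],"dr":[0,0,0]},{"delta_pos":[-0.007,-0.092,-0.037],"dr":[0,0,0]},{"delta_pos":[-0.007,-0.092,-0.038],"dr":[0,0,0]},{"delta_pos":[-0.007,-0.092,-0.037],"dr":[0,0,0]}]'|sed -n '1,2p;4p';python3 -m handwheel '[{"delta_pos":[-0.005,-0.062,-0.025],"dr":[0,0,0]},{"delta_pos":[-0.005,-0.062,-0.025],"dr":[0,0,0]},{"delta_pos":[-0.005,-0.062,-0.025],"dr":[0,0,0]}]'|sed -n '1,2p;4p'
```

```text
t: 20.4
eef_pos: [0.5949, -0.0292, 0.235]
force: [-3.3, 4.0, 5.8]
t: 20.7
eef_pos: [0.5945, -0.0348, 0.2328]
force: [-3.3, 2.4, 4.4]
```

```bash
python3 -m handwheel '[{"delta_pos":[-0.003,-0.062,-0.025],"dr":[0,0,0]},{"delta_pos":[-0.003,-0.062,-0.025],"dr":[0,0,0]}]'|sed -n '1,2p;4p';python3 -m handwheel '[{"delta_pos":[-0.005,-0.062,-0.025],"dr":[0,0,0]},{"delta_pos":[-0.002,-0.031,-0.012],"dr":[0,0,0]}]'|sed -n '1,2p;4p';python3 -m handwheel '[{"delta_pos":[-0.002,-0.031,-0.012],"dr":[0,0,0]},{"delta_pos":[-0.002,-0.031,-0.013],"dr":[0,0,0]}]'|sed -n '1,2p;4p'
```

```text
t: 20.9
eef_pos: [0.5942, -0.0384, 0.2313]
force: [-4.2, 3.6, 5.7]
t: 21.1
eef_pos: [0.594, -0.0414, 0.2301]
force: [-3.3, 3.5, 5.1]
t: 21.3
eef_pos: [0.5939, -0.0431, 0.2294]
force: [-3.3, 2.5, 5.0]
```

```bash
python3 -m handwheel '[{"delta_pos":[-0.002,-0.031,-0.012],"dr":[0,0,0]},{"delta_pos":[-0.002,-0.031,-0.013],"dr":[0,0,0]}]'|sed -n '1,2p;4p';python3 -m handwheel '[{"delta_pos":[-0.002,-0.031,-0.012],"dr":[0,0,0]}]'|sed -n '1,2p;4p';python3 -m handwheel '[{"delta_pos":[-0.002,-0.031,-0.013],"dr":[0,0,0]}]'|sed -n '1,2p;4p'
```

```text
t: 21.5
eef_pos: [0.5938, -0.045, 0.2286]
force: [-3.6, 3.7, 5.9]
t: 21.6
eef_pos: [0.5937, -0.0459, 0.2282]
force: [-3.9, 3.4, 4.9]
t: 21.7
eef_pos: [0.5937, -0.0463, 0.2281]
force: [-4.7, 7.5, 8.1]
```

```bash
python3 -m handwheel '[{"delta_pos":[0,0,0],"dr":[0,0,0]}]'|sed -n '1,2p;4p';python3 -m handwheel '[{"delta_pos":[-0.001,-0.016,-0.006],"dr":[0,0,0]},{"delta_pos":[0,0,0],"dr":[0,0,0]}]'|sed -n '1,2p;4p'
```

```text
t: 21.8
eef_pos: [0.5937, -0.0463, 0.2281]
force: [-3.6, 5.8, 6.0]
t: 22.0
eef_pos: [0.5937, -0.0463, 0.2281]
force: [-4.0, 7.7, 7.9]
```

```bash
python3 -m handwheel '[{"delta_pos":[-0.001,-0.016,-0.006],"dr":[0,0,0]},{"delta_pos":[0,0,0],"dr":[0,0,0]}]'|sed -n '1,2p;4p';python3 -m handwheel '[{"delta_pos":[-0.001,-0.016,-0.006],"dr":[0,0,0]},{"delta_pos":[0,0,0],"dr":[0,0,0]}]'|sed -n '1,2p;4p'
python3 - <<'E'
from fit import *
q=np.load('q.npy');c=calibration('wrist');f=grab_frame('wrist')
im=f.copy();save(np.vstack([f[:300]]),'w6.png')
h=cv2.cvtColor(grab_frame('scene')[150:300,150:350],cv2.COLOR_RGB2BGR);F=cv2.cvtColor(f,cv2.COLOR_RGB2BGR)
cv2.imwrite('pics/c6.png',np.hstack([cv2.resize(F[:300,130:380],(400,480)),cv2.resize(h,(400,480),interpolation=3)]))
E
```

```text
t: 22.2
eef_pos: [0.5937, -0.0463, 0.2281]
force: [-4.7, 9.7, 8.9]
t: 22.4
eef_pos: [0.5936, -0.0463, 0.2281]
force: [-4.3, 12.1, 9.8]
```

View pics/c6.png

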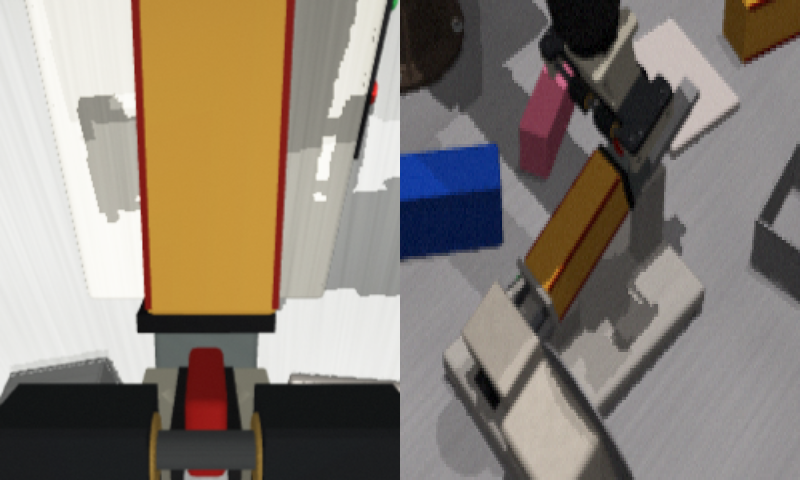

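The cheese is snug: the gauge plate touches its low end and the pusher face its top end, and the force rises with no motion. I'll ease off and release.

```bash
python3 -m handwheel '[{"delta_pos":[0.001,0.016,0.006],"dr":[0,0,0]},{"delta_pos":[0.001,0.016,0.006],"dr":[0,0,0]},{"delta_pos":[0,0,0],"dr":[0,0,0]}]' - 10|sed -n '1,2p;4p';python3 -m handwheel '[{"delta_pos":[0,0,0],"dr":[0,0,0]},{"delta_pos":[0,0,0],"dr":[0,0,0]},{"delta_pos":[0,0,0],"dr":[0,0,0]},{"delta_pos":[0,0,0],"dr":[0,0,0]},{"delta_pos":[0,0,0],"dr":[0,0,0]},{"delta_pos":[0,0,0],"dr":[0,0,0]},{"delta_pos":[0,0,0],"dr":[0,0,0]},{"delta_pos":[0,0,0],"dr":[0,0,0]}]' -0.3;python3 -m handwheel '[{"delta_pos":[0,-0.07,0.18],"dr":[0,0,0]},{"delta_pos":[0,-0.15,0.37],"dr":[0,0,0]},{"delta_pos":[0,-0.22,0.55],"dr":[0,0,0]},{"delta_pos":[0,-0.22,0.55],"dr":[0,0,0]},{"delta_pos":[0,-0.22,0.55],"dr":[0,0,0]},{"delta_pos":[0,-0.22,0.55],"dr":[0,0,0]},{"delta_pos":[0,0,0.5],"dr":[0,0,0]},{"delta_pos":[0,0,0],"dr":[0,0,0]},{"delta_pos":[0,0,0],"dr":[0,0,0]}]'
python3 - <<'E'
from fit import *
q=np.load('q.npy');c=calibration('wrist');f=grab_frame('wrist')
h=cv2.cvtColor(grab_frame('scene')[150:300,150:350],cv2.COLOR_RGB2BGR);F=cv2.cvtColor(f,cv2.COLOR_RGB2BGR)
cv2.imwrite('pics/c7.png',np.hstack([cv2.resize(F[:300,130:380],(400,480)),cv2.resize(h,(400,480),interpolation=3)]))
E
```

```text
t: 22.8
eef_pos: [0.5937, -0.0463, 0.2281]
force: [-3.9, 6.1, 7.4]
t: 23.6
eef_pos: [0.5943, -0.0474, 0.2276]
ee_rot: [-3.141, 0.385, -1.647]
force: [1.3, -0.1, -0.2]
width: 0.0567
gripper_force: 0.0
t: 24.5
eef_pos: [0.5943, -0.0802, 0.3256]
ee_rot: [-3.14, 0.386, -1.647]
force: [0.3, -0.7, -0.4]
width: 0.057
gripper_force: 0.0
```

View pics/c7.png

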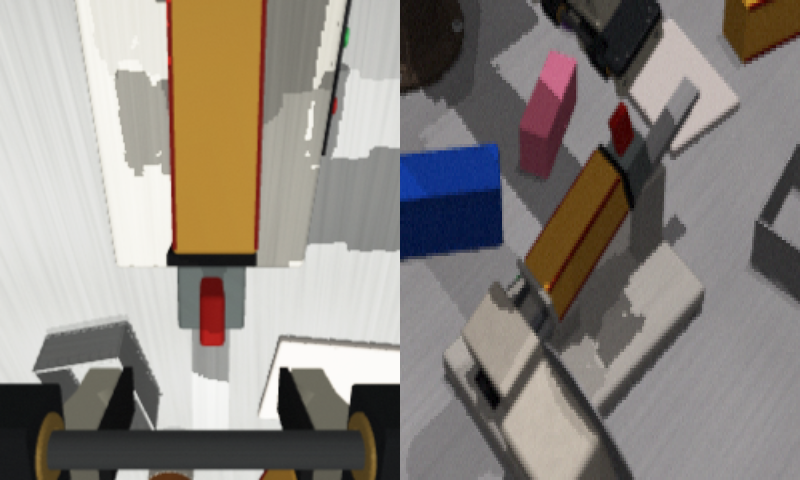

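The cheese is snug between pusher and gauge plate, and the gripper is clear of everything. Handing the job in.

```bash
python3 -c "
from station import *
print(job_done())"
```

```text
the job is handed in; nothing more can be done
None
```

The cheese is on the rail, flat, centred and snug between pusher and gauge plate, both released; the tub, jar and bowl were not touched, and the job is handed in at about 24.5 s on the robot's clock.

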